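Clamp the red-handled circuit card in the test fixture

TASK

Take the circuit card with the red handle out of the blue card stand and lower it, without dropping it, fully home into the slot of the grey clamping fixture (either face may point either way). Then turn the fixture's yellow knob clockwise to its stop, so that the orange jaws grip the card, and let go. Leave the two white-handled cards standing where they are in the stand.

Things in the scene. Friction and masses are not known exactly. Their poses are not given: they have to be found in the camera images.
- card: Card to be clamped, upright: green board 110 long (its x) x 6 thick (its y) x 95 high; on top a red handle block 70 (x) x 12 (y), from z = 90 to 120. About 0.13 kg. Origin: centre of the underside, z up. Chips stick out 2 mm from the board at z = 59 to 77. Grip the handle across y from above.
- card_b: White-handled card with a green board, otherwise the same shape and frame; it stays in the stand.
- card_c: White-handled card with a blue board, otherwise the same shape and frame; it stays in the stand.
- stand: Blue fixed card stand on a black base, 100 (x) x 160 (y) x 40 mm high. Origin: centre of its underside. Three parallel slots run right through along its x at y = -55, 0 and +55 mm, 9 mm wide, their floor 6 mm above the table; a card stands on the floor of each. Which card is in which slot varies.
- fixture: Grey clamping fixture fixed to the bench. Origin: on the bench below the slot's centre, z up. Base plate 110 (x) x 240 (y, -160 to +80) x 10 thick. The card slot runs along its y: seated, the card's x lies along this y (either way round), its origin at x = y = 0, z = 10, its handle's top at z = 130. The jaws stand at y = -25 to 25; the drive box with the knob at x = 0, y = -115.
- slot_floor (a point): Centre of the slot's floor, 10 mm above the bench; axes as fixture. At each slot end (y = 42 to 66, -42 to -66) an aluminium channel, 9 wide between cheeks, 113 between the two end walls, rises to 60 mm above the bench; from there flared lead-ins rise to 75 (about 15 wide at the top, 119 between the end flares).
- jaw_a: Orange jaw on the fixture's +x side, 20 x 50 x 22 mm, top at z = 60. Origin coincides with the fixture's when the knob is at 0; it moves towards -x by 3.5 mm per rad of the knob.
- jaw_b: Orange jaw on the fixture's -x side, mirror image of jaw_a. The jaws are 14 mm apart at knob = 0 and meet a centred card at about 1.14 rad.
- knob (a joint): Yellow knob on the drive box, vertical axis. 0 = jaws wide open; grows as it turns clockwise seen from above, up to the stop at 1.3 rad, where the card is firmly gripped. It starts between 0 and 0.25, is stiff (about 0.15 N m) and stays where it is left.
- knob_grip (a point): Point on the knob's axis at gripping height, 107 mm above the bench; turns with the knob. The grip is a bar along this point's x, 49 long, 14 thick (this point's y), from 82 to 114 mm above the bench, on a 52 mm disc (top at 84). Below it a black drive box 56 x 62, top 70 mm above the bench.

How it is judged:
By the outcome, as a careful person would: the job done as asked, in the order asked, and still so for the second after the job is handed in, with the robot touching nothing.
It also fails if it takes over 61 s, if anything falls off the work surface, if the arm or the gripper's body presses on something with over 40 N, if the wrist force passes 120 N, or if a joint passes its speed limit or range.

ROBOT

A 6-joint arm with a two-finger parallel gripper is mounted at the origin on the work surface. World frame = base frame: x ahead of the robot, y to its left, z up, the work surface at z = 0. Lengths are in m, angles in degrees, forces in N, time in s.
With the tool pointing down it reaches from about 0.4 to 0.825 m from the base axis. Payload 7 kg.
Tool frame: the origin (TCP) lies on the centre line of the jaws, within the pads' length; the fingertips stand 19 mm ahead of it and the grasp point (between the pads) is the TCP (r.tips_ahead is the distance from the TCP to the fingertips, in m); z points along the fingers, y is the line along which they close (so a half turn about z gives the same grasp; the last joint's range is limited). The gripper opens to 88 mm and grips with 3 to 60 N. Pads are 19 mm wide; open, the fingers measure 130 mm over their backs; the gripper's body (78 mm by 193 mm) begins 47 mm behind the grasp point.
Start: joints at [-51.732, 20.546, 0.682, 0, -70.136, -16.507], TCP at [0.25, -0.627, 0.219] pointing down, gripper open.
Joint ranges: [-176.03, 176.03], [-82.01, 121.73], [-58.28, 71.71], [-173.87, 95.51], [-174.79, -0.11], [-173.66, 173.66]. Speed limits (degrees/s): [136.94, 136.94, 172.46, 180, 180, 180].

INTERFACE

Orientations are given as [roll, pitch, yaw] about the fixed x, y, z axes, in that order (R = Rz(yaw) Ry(pitch) Rx(roll)).
In Python, from plant import r, viewer, close_job gives the robot as it stands. The module is installed in compiled form; this text tells all that it offers.
- The arm moves only by the tool arm_command, never from a script. Its arguments are lists of equal length, an entry for each row: "travel": the shift along the world's x, y, z scaled (see below), a list of three; "delta_rot": the turn, a rotation vector about the world's x, y, z scaled (see below), a list of three. In form: {"travel": [[dx, dy, dz], ...], "delta_rot": [[rx, ry, rz], ...]}. A call has 1 to 20 rows; each row is the pose to reach, as a shift and turn from the pose commanded when the call began; what a row does not reach only later rows make up. The controller multiplies each number of a shift by 0.5 m and each number of a turn by 90 degrees. A row lasts 1/8 s, in which the tool goes at most 62.5 mm and 10.7 degrees, less where a joint would pass 70% of its speed; a pose out of reach is approached as far as the arm can. A call with a number of a shift or a turn outside -1 to 1 is refused whole. A call with a gripper value outside its range is refused whole. "grip" is the opening, from 0 (shut) to 1 (fully open), set as the call begins (left out, the last holds). The fingers move at their own pace and stop on an object; "newtons" is the grip in N (left out, the last holds). Time passes only in rows, so rows that repeat a pose let the fingers close. It gives the time, the measured TCP pose, the force, the opening and the grip force at its end, in the units of the state.
- r.get_state(): the state, without advancing time (a new reading comes with each control period).
- viewer.capture(name): name is "scene" or "top" or "wrist"; returns a dict with "img" (400x640x3 uint8, red, green, blue), "camera_matrix" (3x3 intrinsics, pixels), "R" (3x3) and "t" (3): a world point X has camera coordinates R X + t; the wrist camera has in their place "mount" (4x4, takes a point from camera to tool coordinates, whose origin is the TCP and whose axes are the flange's). Camera axes: x right, y down, z forward; pixel columns grow to the right and rows downward; lengths in m; the calibration is good to about 2 mm. A picture is of the moment at which its call begins: read the wrist's pose just before it. There is no depth.
- close_job(): hands the job in; it is judged then, once.
The state is a dict: "time_s": time; "joints": joint angles; "qd": joint speeds; "joint_torque": joint torques, N m; "tcp_pos": TCP position; "eef_rot": TCP orientation; "contact_force": force on the tool from outside, world axes, zero at the start; "moment": the same for the moment, N m; "gripper_width": finger opening in m; "gripper_force": force on a finger pad.
Only numpy, scipy, OpenCV 4.12 (cv2) and the standard library are available. Lean on these libraries where they do the work, as an engineer would, in place of code of your own. Each camera call takes 0.05 s, during which the arm holds its last target. There are 200 camera calls.

## Working session

There is one attempt and no reset: what is moved stays moved. The work goes in short steps, Python scripts to look and compute and a tool call to move; the robot and the scene stay as the last step left them, time stands still between calls to the robot, and variables do not carry over. Pictures are saved under pics/ and viewed, at most 10 in all, crops included, and the job is handed in when it is done.

Besides the shell and the picture viewer there is one more tool, called after "Call:" as name(argument=value, ...) on one line, values as JSON. arm_command: Moves the arm, as the interface text tells. Shifts and turns lie within -1 to 1; 1 stands for 0.5 m of shift or 90 degrees of turn. Its arguments: {"type":"object","properties":{"travel":{"type":"array"},"delta_rot":{"type":"array"},"grip":{"type":"number"},"newtons":{"type":"number"}},"required":["travel","delta_rot"]}

```bash
mkdir -p pics; python3 - <<'E'
from plant import r, viewer
import cv2,pickle
s=r.get_state();print(s)
d={}
for n in("scene","top","wrist"):
    c=viewer.capture(n);d[n]=c
    cv2.imwrite(f"pics/{n}0.png",c["img"][:,:,::-1])
    print(n,{k:v for k,v in c.items() if k!="img"})
pickle.dump(d,open("c0.pkl","wb"))
E
```

```text
{'time_s': 0.0, 'joints': array([-5.17335954e+01,  2.05907458e+01,  6.33225591e-01, -2.03992711e-02,
       -7.01355869e+01, -1.65076766e+01]), 'qd': array([-0.04425048,  0.02419157,  0.08251056,  0.10932767,  0.03879973,
       -0.03670075]), 'joint_torque': array([ 1.01260839e-04, -5.82712483e+01,  2.93061340e+01,  6.99703708e+00,
        7.14753172e-03, -1.45459826e-04]), 'tcp_pos': array([ 0.25001673, -0.62644487,  0.21852544]), 'eef_rot': array([ 1.79905281e+02, -8.07223098e-03, -1.58248213e+02]), 'contact_force': array([-0.23045746, -0.42051212, -0.40048568]), 'moment': array([ 0.06280481,  0.00746425, -0.01487462]), 'gripper_force': 0.0, 'gripper_width': 0.08782818215582443}
scene {'camera_matrix': array([[515.8374207 ,   0.        , 317.51444336],
       [  0.        , 515.8374207 , 197.80533559],
       [  0.        ,   0.        ,   1.        ]]), 'R': array([[ 0.76482471,  0.64421789, -0.00514522],
       [ 0.42447064, -0.50991338, -0.74820653],
       [-0.48463165,  0.57006285, -0.66344594]]), 't': array([-0.40677691, -0.18019393,  1.34884047])}
top {'camera_matrix': arra
[... 229 characters left out ...]
067692e-01,  8.64871742e-03, -1.71950113e-01],
       [ 1.71958726e-01,  2.56799603e-04, -9.85104122e-01]]), 't': array([2.98672454e-04, 5.24725120e-01, 8.73803026e-01])}
wrist {'camera_matrix': array([[337.53319186,   0.        , 319.69148454],
       [  0.        , 337.53319186, 195.4085583 ],
       [  0.        ,   0.        ,   1.        ]]), 'mount': array([[ 3.52658945e-04, -9.69745344e-01, -2.44118503e-01,
         6.50341885e-02],
       [ 9.99999575e-01,  1.34016866e-04,  9.12247785e-04,
        -7.03787798e-04],
       [-8.51932045e-04, -2.44118721e-01,  9.69744979e-01,
        -1.65747903e-01],
       [ 0.00000000e+00,  0.00000000e+00,  0.00000000e+00,
         1.00000000e+00]])}
```

View pics/top0.png

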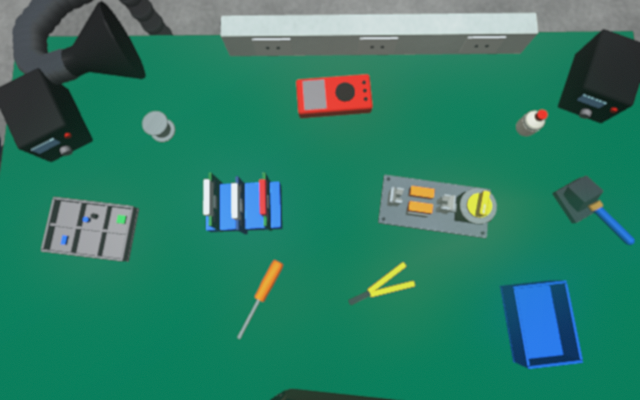

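View pics/scene0.png

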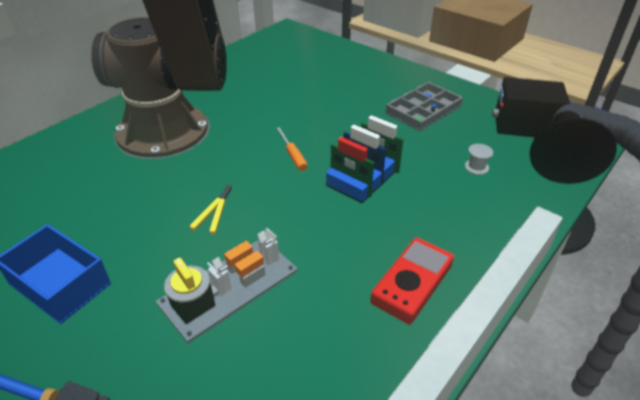

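The top view shows the red handle at about (263,197) in the stand's right-hand slot, and the white handles at (208,197) and (237,200). The fixture is at about (435,207), with orange jaws at (421,191) and (421,208) and the knob at (480,205). The scene view agrees. Next I'll work out coarse positions.

```bash
cat > h.py <<'E'
import numpy as np,cv2
from scipy.spatial.transform import Rotation as Ro
def cam(c,s=None):
    "-> K, R (world->cam), t"
    K=c["camera_matrix"]
    if "R" in c: return K,c["R"],c["t"]
    T=np.eye(4);T[:3,:3]=Ro.from_euler("xyz",s["eef_rot"],degrees=True).as_matrix();T[:3,3]=s["tcp_pos"]
    M=np.linalg.inv(T@c["mount"]);return K,M[:3,:3],M[:3,3]
def cast(uv,z,K,R,t):
    uv=np.atleast_2d(np.asarray(uv,float));d=np.c_[uv,np.ones(len(uv))]@np.linalg.inv(K).T@R
    o=-R.T@t;return o+d*((z-o[2])/d[:,2])[:,None]
def proj(X,K,R,t):
    p=(np.atleast_2d(X)@R.T+t)@K.T;return p[:,:2]/p[:,2:]
def blobs(img,lo,hi,amin=30,roi=None):
    "HSV mask -> contours, big first"
    m=cv2.inRange(cv2.cvtColor(img,cv2.COLOR_RGB2HSV_FULL),np.array(lo),np.array(hi))
    if roi: k=np.zeros_like(m);k[roi[1]:roi[3],roi[0]:roi[2]]=255;m&=k
    cs,_=cv2.findContours(m,cv2.RETR_EXTERNAL,cv2.CHAIN_APPROX_NONE)
    return sorted([c for c in cs if cv2.contourArea(c)>amin],key=cv2.contourArea)[::-1]
def rect(c,z,C):
    "world rectangle of contour cast to height z: centre, long, short (mm), angle of long axis"
    P=cast(c.reshape(-1,2),z,*C)[:,:2]
    (x,y),(w,h),a=cv2.minAreaRect((P*1000).astype(np.float32))
    if w<h:w,h,a=h,w,a+90
    return np.round([x,y,w,h,(a+90)%180-90],1)
E
python3 - <<'E'
from h import *;import pickle
d=pickle.load(open("c0.pkl","rb"));c=d["top"];C=cam(c);im=c["img"]
for n,lo,hi,z,roi in [("red",(240,130,60),(255,255,255),.126,(245,170,290,225)),("white",(0,0,150),(255,60,255),.126,(195,170,250,230)),
 ("yel",(35,130,80),(50,255,255),.114,(450,180,505,230)),("jaw",(12,130,80),(34,255,255),.06,(395,175,450,225)),
 ("blue",(140,130,60),(170,255,255),.04,(195,165,295,240))]:
    for b in blobs(im,lo,hi,20,roi): print(n,rect(b,z,C),cv2.boundingRect(b))
E
```

```text
white [523.4 234.9  72.1  11.9   2.3] (203, 179, 7, 37)
white [515.7 179.6  70.1  11.8   1.6] (231, 183, 7, 36)
yel [ 507.2 -304.4   48.    47.9  -84. ] (467, 191, 25, 25)
jaw [ 542.8 -203.6   50.1   20.6   81.7] (410, 186, 24, 12)
jaw [ 510.2 -198.8   50.4   19.8   81.2] (408, 201, 25, 12)
blue [521.8 189.7 122.9  97.3  10.9] (219, 177, 47, 56)
blue [521.8 109.9 103.3  25.9   0.9] (269, 181, 13, 48)
blue [478.4 252.5  37.9  17.5  34.9] (206, 216, 11, 15)
```

Call:
arm_command(travel=[[0.534,0.754,0.0],[0.534,0.754,0.0],[0.534,0.754,0.0],[0.534,0.754,0.0],[0.534,0.754,0.0],[0.534,0.754,0.0],[0.534,0.754,0.0],[0.534,0.754,0.0],[0.534,0.754,0.0],[0.534,0.754,0.0],[0.534,0.754,0.0],[0.534,0.754,0.0],[0.534,0.754,0.0]], delta_rot=[[0,0,-0.224],[0,0,-0.224],[0,0,-0.224],[0,0,-0.224],[0,0,-0.224],[0,0,-0.224],[0,0,-0.224],[0,0,-0.224],[0,0,-0.224],[0,0,-0.224],[0,0,-0.224],[0,0,-0.224],[0,0,-0.224]], grip=0.4)

```text
time_s: 1.78
tcp_pos: [0.5169, -0.2504, 0.2195]
eef_rot: [180.0, 0.0, -178.5]
contact_force: [0.2, 0.9, 0.8]
gripper_width: 0.035
gripper_force: 0.0
```

```bash
python3 - <<'E'
from plant import r, viewer
import cv2,pickle
s=r.get_state();c=viewer.capture("wrist");pickle.dump((s,c),open("c1.pkl","wb"))
print(s["tcp_pos"],s["eef_rot"]);cv2.imwrite("pics/w1.png",c["img"][:,:,::-1])
E
```

```text
[ 0.51691598 -0.25039588  0.21950989] [ 1.79999930e+02  4.12985973e-03 -1.78451110e+02]
```

View pics/w1.png

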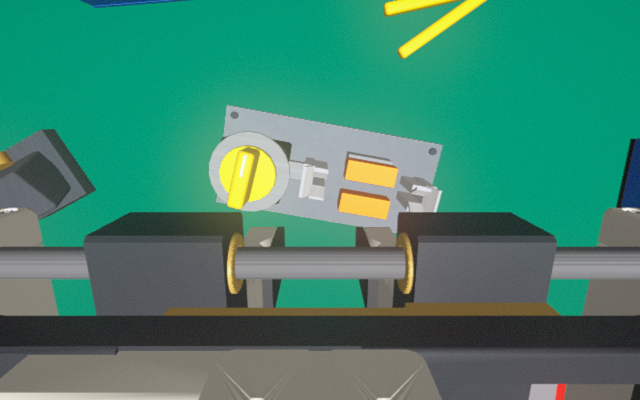

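The wrist view shows the fixture. The knob disc is at about (247,173), with its bar running from (252,150) to (237,207). The jaws are at (371,173) and (364,204), and the channels at (314,182) and (423,198).

```bash
python3 - <<'E'
from h import *;import pickle
s,c=pickle.load(open("c1.pkl","rb"));C=cam(c,s);im=c["img"]
for b in blobs(im,(12,130,80),(34,255,255),100,(330,140,410,225)): print("jaw",rect(b,.06,C),cv2.boundingRect(b))
for b in blobs(im,(33,130,80),(50,255,255),100,(200,130,300,215)): print("yel disc",rect(b,.084,C),cv2.boundingRect(b))
hsv=cv2.cvtColor(im,cv2.COLOR_RGB2HSV_FULL)
for (u,v) in [(252,158),(245,178),(240,195),(225,180),(265,180),(233,203),(240,160),(258,165)]: print((u,v),hsv[v,u],im[v,u])
# plate corners
print(np.round(cast([[228,106],[441,146]],.01,*C)*1000,1))
d=pickle.load(open("c0.pkl","rb"))["top"];print(np.round(proj([[.517,-.202,.06],[.507,-.314,.114]],*cam(d))))
big=cv2.resize(im[120:220,195:450],None,fx=3,fy=3,interpolation=cv2.INTER_CUBIC);cv2.imwrite("pics/w1c.png",big[:,:,::-1])
E
```

```text
jaw [ 541.4 -206.    50.8   23.2   81.3] (338, 189, 52, 30)
jaw [ 509.5 -201.2   50.8   21.1   81.4] (344, 158, 54, 30)
yel disc [ 511.9 -315.7   55.6   50.7   11.4] (220, 146, 56, 63)
(252, 158) [ 40 196 249] [249 239  58]
(245, 178) [ 43 170 250] [250 250  83]
(240, 195) [ 43 177 250] [249 250  76]
(225, 180) [ 43 184 250] [249 250  70]
(265, 180) [ 43 165 251] [251 251  89]
(233, 203) [ 43 189 250] [248 250  65]
(240, 160) [ 43 183 251] [250 251  71]
(258, 165) [ 43 164 249] [248 249  89]
[[ 450.1 -351.    10. ]
 [ 486.5 -117.2   10. ]]
[[421. 204.]
 [484. 204.]]
```

View pics/w1c.png

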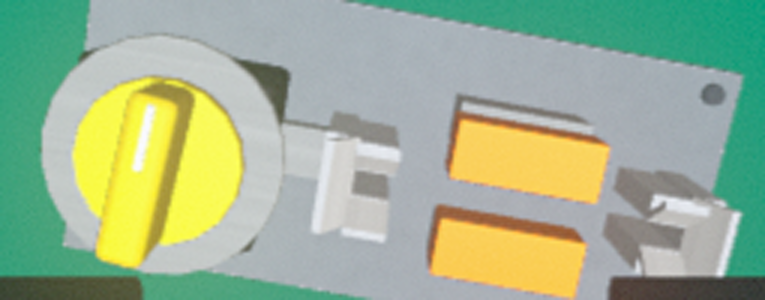

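The crop shows the bar in the knob's upper half, tilted about 10° from image vertical, the jaws with some side faces showing, and both channels. A second look from almost straight above will remove the side-face bias.

Call:
arm_command(travel=[[0.136,0.02,-0.04],[0.136,0.02,-0.04],[0.136,0.02,-0.04],[0.136,0.02,-0.04]], delta_rot=[[0,0,0],[0,0,0],[0,0,0],[0,0,0]])

```text
time_s: 2.33
tcp_pos: [0.5846, -0.2401, 0.2]
eef_rot: [-180.0, 0.0, -178.4]
contact_force: [0.6, -0.4, -0.3]
gripper_width: 0.0352
gripper_force: 0.0
```

```bash
python3 - <<'E'
from plant import r, viewer
from h import *;import pickle
s=r.get_state();c=viewer.capture("wrist");pickle.dump((s,c),open("c2.pkl","wb"))
C=cam(c,s);im=c["img"];print(s["tcp_pos"],s["eef_rot"])
X=np.array([[.526,-.203,.06],[.507,-.316,.114]]);print(proj(X,*C))
for b in blobs(im,(12,130,80),(34,255,255),100): print("jaw",rect(b,.06,C),cv2.boundingRect(b))
for b in blobs(im,(33,130,80),(50,255,255),100): print("yel disc",rect(b,.084,C),cv2.boundingRect(b))
u0,v0=map(int,proj(X,*C).mean(0));y0,x0=max(0,v0-65),u0-130
print(x0,y0)
big=cv2.resize(im[y0:y0+130,x0:x0+260],None,fx=3,fy=3,interpolation=cv2.INTER_CUBIC);cv2.imwrite("pics/w2c.png",big[:,:,::-1])
E
```

```text
[ 0.58459416 -0.24010514  0.19999711] [-1.79994028e+02  2.01034981e-02 -1.78409593e+02]
[[363.88107118 118.98132051]
 [216.75469743  88.94436471]]
jaw [ 713.  -119.9  257.6   13.8  -88.4] (308, 303, 252, 13)
jaw [ 510.6 -200.9   49.9   19.7   81.3] (338, 85, 60, 33)
jaw [ 543.3 -205.9   49.8   19.7   81.4] (331, 123, 58, 32)
jaw [ 721.5 -323.3  145.5    8.1  -88.4] (164, 308, 143, 8)
jaw [ 669.5 -321.9   62.3   14.9   -2.2] (227, 235, 16, 59)
jaw [ 664.1 -151.9   63.2   12.     1.9] (400, 234, 13, 60)
yel disc [ 508.2 -316.4   53.6   50.6    1.6] (196, 57, 64, 71)
160 38
```

View pics/w2c.png

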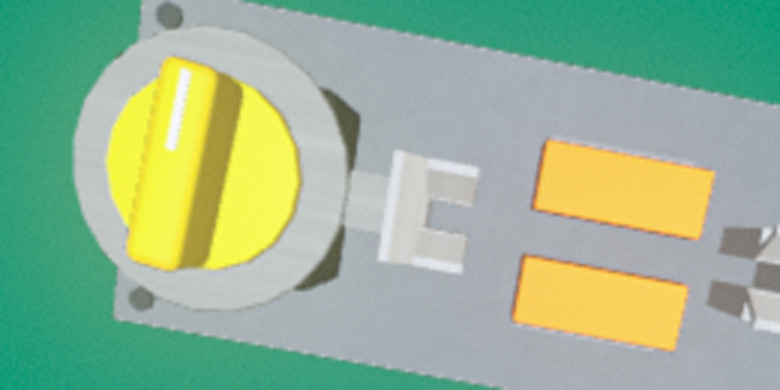

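```bash
python3 - <<'E'
from h import *;import pickle
s,c=pickle.load(open("c2.pkl","rb"));C=cam(c,s);im=c["img"]
f=lambda P,z:np.round(cast(np.array(P)/3+[160,38],z,*C)*1000,1)[:,:2]
b=f([(163,62),(128,258),(215,75),(180,265)],.114);print("bar",b.tolist(),b.mean(0),[np.degrees(np.arctan2(*(b[i]-b[i+1])[::-1])) for i in(0,2)],np.linalg.norm(b[0]-b[2]))
e=f([(398,150),(380,262),(480,165),(462,272)],.075);
a=np.radians(81.35);y=np.array([np.cos(a),np.sin(a)]);x=np.array([y[1],-y[0]]);o=np.array([527,-203.4])
print("left chan in fixture frame (x,y)",np.round(np.c_[(e-o)@x,(e-o)@y],1).tolist())
print("knob exp",o-115*y)
cv2.imwrite("pics/w2r.png",cv2.resize(im[80:165,380:480],None,fx=6,fy=6,interpolation=cv2.INTER_CUBIC)[:,:,::-1])
E
```

```text
bar [[486.8, -316.8], [531.8, -327.4], [489.3, -304.8], [533.1, -314.8]] [ 510.25 -315.95] [np.float64(166.74528742235526), np.float64(167.13920694090547)] 12.257650672131263
left chan in fixture frame (x,y) [[-15.0, -64.6], [15.6, -64.8], [-15.1, -41.7], [14.3, -41.5]]
knob exp [ 509.704214   -317.09193369]
```

View pics/w2r.png

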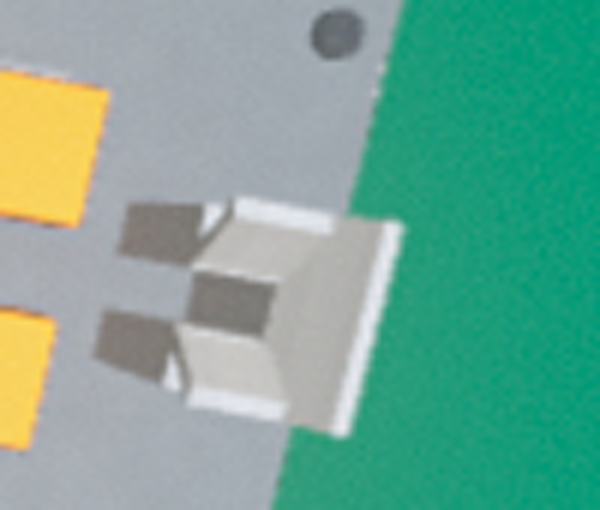

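The right channel's outer edge runs from (403,222) to (348,438) in the crop. I'll cast it to check the slot centre.

```bash
python3 - <<'E'
from h import *;import pickle
s,c=pickle.load(open("c2.pkl","rb"));C=cam(c,s)
e=cast(np.array([(403,222),(348,438),(238,198),(335,218),(188,405),(285,418)])/6+[380,80],.075,*C)[:,:2]*1000
a=np.radians(81.35);y=np.array([np.cos(a),np.sin(a)]);x=np.array([y[1],-y[0]]);o=np.array([527,-203.4])
print(np.round(np.c_[(e-o)@x,(e-o)@y],1).tolist())
E
```

```text
[[-15.1, 66.7], [15.5, 67.1], [-14.2, 43.2], [-13.9, 57.2], [15.0, 43.3], [14.4, 57.5]]
```

Call:
arm_command(travel=[[0,0.73,0],[0,0.73,0],[0,0.73,0],[0,0.73,0],[0,0.73,0],[0,0.73,0],[0,0.73,0],[0,0.73,0],[0,0.73,0],[0,0.73,0]], delta_rot=[[0,0,0],[0,0,0],[0,0,0],[0,0,0],[0,0,0],[0,0,0],[0,0,0],[0,0,0],[0,0,0],[0,0,0]])

```text
time_s: 3.62
tcp_pos: [0.5853, 0.124, 0.1997]
eef_rot: [180.0, 0.0, -178.5]
contact_force: [0.2, -0.7, -0.6]
gripper_width: 0.0351
gripper_force: 0.0
```

```bash
python3 - <<'E'
from plant import r, viewer
from h import *;import pickle
s=r.get_state();c=viewer.capture("wrist");pickle.dump((s,c),open("c3.pkl","wb"))
C=cam(c,s);im=c["img"];print(s["tcp_pos"],s["eef_rot"])
for lo,hi in [((240,130,60),(255,255,255)),((0,130,60),(12,255,255))]:
  for b in blobs(im,lo,hi,100,(0,0,640,230)): print("red",rect(b,.126,C),cv2.boundingRect(b))
for b in blobs(im,(0,0,150),(255,60,255),100,(0,0,640,230)): print("white",rect(b,.126,C),cv2.boundingRect(b))
cv2.imwrite("pics/w3.png",im[:,:,::-1])
E
```

```text
[0.58525857 0.1239786  0.19970218] [ 1.79993320e+02  1.53013616e-02 -1.78488418e+02]
red [523.3 124.7  68.4  10.2   2. ] (316, 62, 16, 103)
white [528.8 -71.5  73.8  56.1  -8.7] (0, 52, 81, 123)
white [516.  175.2  68.9  20.4   2. ] (383, 52, 33, 105)
white [524.1 234.7  69.6  12.5   2. ] (469, 67, 28, 104)
white [514.1 338.4  18.5   6.1  14.5] (630, 95, 10, 28)
```

View pics/w3.png

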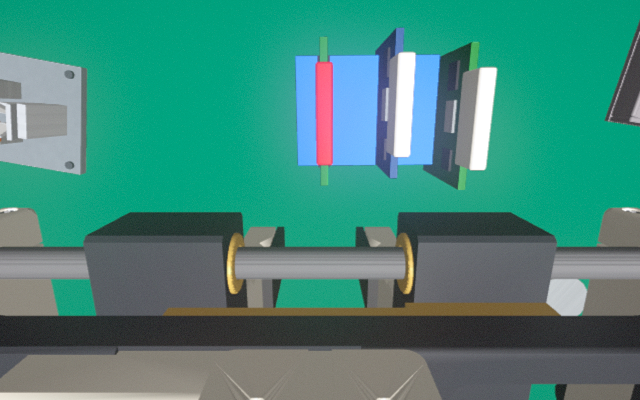

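The red handle is at (324,114) in the picture, which gives world (0.523, 0.125) with yaw 2°. Its measured size of 68 x 10 mm fits the given one. There is room for the fingers either side, so I'll go in.

Call:
arm_command(travel=[[-0.06,-0.0005,0],[-0.123,-0.0005,0],[-0.123,-0.0005,0],[-0.123,-0.0005,-0.05],[-0.123,-0.0005,-0.1],[-0.123,-0.0005,-0.14],[-0.123,-0.0005,-0.174],[-0.123,-0.0005,-0.174],[-0.123,-0.0005,-0.174]], delta_rot=[[0,0,0.0045],[0,0,0.0045],[0,0,0.0045],[0,0,0.0045],[0,0,0.0045],[0,0,0.0045],[0,0,0.0045],[0,0,0.0045],[0,0,0.0045]])

```text
time_s: 4.8
tcp_pos: [0.5245, 0.1249, 0.1131]
eef_rot: [180.0, 0.0, -178.0]
contact_force: [-0.4, -0.2, 0.8]
gripper_width: 0.0349
gripper_force: 0.0
```

Call:
arm_command(travel=[[0,0,0],[0,0,0],[0,0,0],[0,0,0],[0,0,0],[0,0,0]], delta_rot=[[0,0,0],[0,0,0],[0,0,0],[0,0,0],[0,0,0],[0,0,0]], grip=0, newtons=25)

```text
time_s: 5.55
tcp_pos: [0.5239, 0.125, 0.1128]
eef_rot: [180.0, 0.0, -178.0]
contact_force: [-0.9, -0.2, 4.8]
gripper_width: 0.0118
gripper_force: 25.0
```

Call:
arm_command(travel=[[0,0,0.02],[0,0,0.05],[0,0,0.09],[0,0,0.13],[0,0,0.18],[0,0,0.23],[0,0,0.28],[0,0,0.28]], delta_rot=[[0,0,0],[0,0,0],[0,0,0],[0,0,0],[0,0,0],[0,0,0],[0,0,0],[0,0,0]])

```text
time_s: 6.55
tcp_pos: [0.5247, 0.1253, 0.2552]
eef_rot: [179.9, 0.2, -178.0]
contact_force: [0.3, -0.7, -2.0]
gripper_width: 0.0117
gripper_force: 25.0
```

Call:
arm_command(travel=[[0.0005,-0.06,0],[0.001,-0.12,0],[0.002,-0.18,0],[0.003,-0.24,0],[0.004,-0.32,0],[0.005,-0.4,0],[0.0065,-0.48,0],[0.007,-0.56,0],[0.007,-0.61,0],[0.007,-0.654,0],[0.007,-0.654,0],[0.007,-0.654,0],[0.007,-0.654,0],[0.007,-0.654,0],[0.007,-0.654,0]], delta_rot=[[0,0,0.06],[0,0,0.14],[0,0,0.22],[0,0,0.3],[0,0,0.38],[0,0,0.46],[0,0,0.54],[0,0,0.62],[0,0,0.7],[0,0,0.78],[0,0,0.84],[0,0,0.8815],[0,0,0.8815],[0,0,0.8815],[0,0,0.8815]])

```text
time_s: 8.43
tcp_pos: [0.5272, -0.202, 0.2523]
eef_rot: [180.0, 0.0, -98.7]
contact_force: [0.6, -0.3, -0.8]
gripper_width: 0.0116
gripper_force: 25.0
```

```bash
python3 - <<'E'
from plant import r, viewer
from h import *
s=r.get_state();print(s["tcp_pos"],s["eef_rot"],s["contact_force"],s["gripper_width"],s["joints"])
a=viewer.capture("scene")["img"];b=viewer.capture("top")["img"]
cv2.imwrite("pics/m4.png",np.hstack([cv2.resize(a[150:360,130:340],(400,400)),cv2.resize(b[120:280,180:340],(400,400))])[:,:,::-1])
E
```

```text
[ 0.52716064 -0.20199128  0.25234343] [ 1.79987207e+02  1.45451094e-03 -9.86930529e+01] [ 0.64880737 -0.26389151 -0.77276601] 0.011605404671477786 [-1.10593162e+00  9.01769881e+00 -1.05762607e+01 -3.32312082e-03
 -7.04185298e+01 -7.58600701e+00]
```

View pics/m4.png

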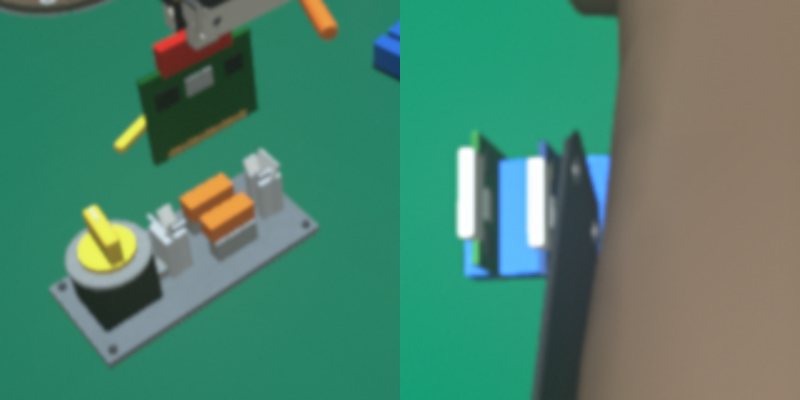

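The left panel shows the card held upright over the fixture, with its bottom corners at about (155,163) and (257,109). The right panel shows both white cards still standing in the stand. I'll check the card's offset along its length from the bottom corners.

```bash
python3 - <<'E'
from h import *;import pickle
C=cam(pickle.load(open("c0.pkl","rb"))["scene"])
a=np.radians(81.35);y=np.array([np.cos(a),np.sin(a)]);x=np.array([y[1],-y[0]]);o=np.array([527.3,-202.5])
e=cast(np.array([(155,163),(257,109)])/(400/210)+[130,150],.1455,*C)[:,:2]*1000
print(np.round(np.c_[(e-o)@x,(e-o)@y],1),np.linalg.norm(e[0]-e[1]))
E
```

```text
[[  0.5 -55. ]
 [  3.8  53.1]] 108.17358616174717
```

Call:
arm_command(travel=[[0,0,-0.05],[0,0,-0.1],[0,0,-0.13],[0,0,-0.14],[0,0,-0.15],[0,0,-0.16],[0,0,-0.17],[0,0,-0.18],[0,0,-0.18]], delta_rot=[[0,0,0],[0,0,0],[0,0,0],[0,0,0],[0,0,0],[0,0,0],[0,0,0],[0,0,0],[0,0,0]])

```text
time_s: 9.65
tcp_pos: [0.5269, -0.2021, 0.162]
eef_rot: [180.0, -0.0, -98.7]
contact_force: [0.5, 0.8, -1.5]
gripper_width: 0.0116
gripper_force: 25.0
```

Call:
arm_command(travel=[[0,0,-0.015],[0,0,-0.03],[0,0,-0.045],[0,0,-0.06],[0,0,-0.072],[0,0,-0.08],[0,0,-0.084],[0,0,-0.084]], delta_rot=[[0,0,0],[0,0,0],[0,0,0],[0,0,0],[0,0,0],[0,0,0],[0,0,0],[0,0,0]])

```text
time_s: 10.65
tcp_pos: [0.5272, -0.2022, 0.1204]
eef_rot: [180.0, -0.0, -98.7]
contact_force: [-0.2, -0.4, -1.3]
gripper_width: 0.0118
gripper_force: 25.0
```

Call:
arm_command(travel=[[0,0,-0.002],[0,0,-0.004],[0,0,-0.006],[0,0,-0.008],[0,0,-0.008],[0,0,-0.008]], delta_rot=[[0,0,0],[0,0,0],[0,0,0],[0,0,0],[0,0,0],[0,0,0]])

```text
time_s: 11.4
tcp_pos: [0.5275, -0.2022, 0.1168]
eef_rot: [-180.0, -0.0, -98.7]
contact_force: [0.4, -0.1, 2.6]
gripper_width: 0.0114
gripper_force: 25.0
```

Call:
arm_command(travel=[[0,0,-0.001],[0,0,-0.002],[0,0,-0.002],[0,0,-0.002]], delta_rot=[[0,0,0],[0,0,0],[0,0,0],[0,0,0]])

```text
time_s: 11.9
tcp_pos: [0.5283, -0.2024, 0.1168]
eef_rot: [-179.9, -0.0, -98.6]
contact_force: [-0.4, 1.0, 9.3]
gripper_width: 0.0116
gripper_force: 25.1
```

The card is home: the TCP stopped at 0.1168 and the contact force is up to 9 N. I'll release it, rise, and move to the knob with an opening of 35 mm, which clears the card's end.

Call:
arm_command(travel=[[0,0,0.001],[0,0,0.001],[0,0,0.001],[0,0,0.001],[0,0,0.05],[0,0,0.1],[0,0,0.15],[0,0,0.18],[0,0,0.18]], delta_rot=[[0,0,0],[0,0,0],[0,0,0],[0,0,0],[0,0,0],[0,0,0],[0,0,0],[0,0,0],[0,0,0]], grip=0.4)

```text
time_s: 13.02
tcp_pos: [0.5277, -0.2022, 0.2062]
eef_rot: [-179.9, 0.0, -98.7]
contact_force: [-0.5, -0.5, -1.3]
gripper_width: 0.0355
gripper_force: 0.0
```

```bash
python3 - <<'E'
from plant import r, viewer
from h import *;import pickle
s=r.get_state();c=viewer.capture("wrist");a=viewer.capture("scene");print(s["tcp_pos"],s["eef_rot"],s["gripper_width"])
im=c["img"];C=cam(c,s)
for lo,hi in [((240,130,60),(255,255,255)),((0,130,60),(8,255,255))]:
  for b in blobs(im,lo,hi,100): print("red",rect(b,.130,C),cv2.boundingRect(b))
cv2.imwrite("pics/m5.png",np.hstack([cv2.resize(a["img"][200:360,140:320],(450,400)),cv2.resize(im[40:240,160:320],(350,400))])[:,:,::-1])
E
```

```text
[ 0.52772589 -0.20216496  0.20621572] [-1.79893375e+02  1.45129734e-02 -9.86625254e+01] 0.03546600981934501
red [ 527.7 -204.8   71.1   10.7   81.4] (313, 150, 15, 94)
red [ 727.3 -144.7   24.3   14.1   27.6] (74, 291, 21, 26)
```

View pics/m5.png

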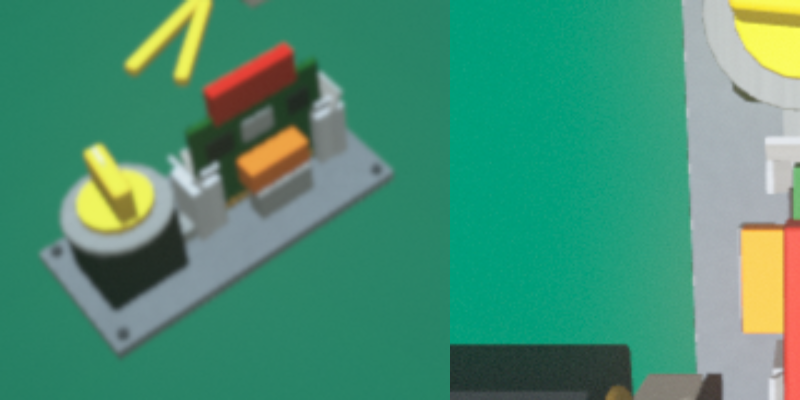

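Left panel: the card is seated between the jaws and both channels. Right panel: the wrist view of the handle edge, centred on the slot. Now to the knob.

Call:
arm_command(travel=[[-0.01,-0.06,0],[-0.02,-0.12,0],[-0.03,-0.18,0],[-0.034,-0.228,0],[-0.034,-0.228,0],[-0.034,-0.228,0],[-0.034,-0.228,0],[-0.034,-0.228,0],[-0.034,-0.228,0],[-0.034,-0.228,0],[-0.034,-0.228,0],[-0.034,-0.228,0],[-0.034,-0.228,0]], delta_rot=[[0,0,0.1],[0,0,0.2],[0,0,0.3],[0,0,0.4],[0,0,0.5],[0,0,0.6],[0,0,0.7],[0,0,0.8],[0,0,0.9],[0,0,0.951],[0,0,0.951],[0,0,0.951],[0,0,0.951]])

```text
time_s: 14.75
tcp_pos: [0.5101, -0.3161, 0.2051]
eef_rot: [-180.0, 0.0, -13.1]
contact_force: [0.4, 0.2, 1.1]
gripper_width: 0.0352
gripper_force: 0.0
```

Call:
arm_command(travel=[[0,0,-0.05],[0,0,-0.1],[0,0,-0.14],[0,0,-0.17],[0,0,-0.185],[0,0,-0.194],[0,0,-0.194]], delta_rot=[[0,0,0],[0,0,0],[0,0,0],[0,0,0],[0,0,0],[0,0,0],[0,0,0]])

```text
time_s: 15.62
tcp_pos: [0.5104, -0.3162, 0.1087]
eef_rot: [180.0, -0.0, -13.1]
contact_force: [-0.0, 0.5, -0.5]
gripper_width: 0.0351
gripper_force: 0.0
```

Call:
arm_command(travel=[[0,0,0],[0,0,0],[0,0,0],[0,0,0],[0,0,0]], delta_rot=[[0,0,0],[0,0,0],[0,0,0],[0,0,0],[0,0,0]], grip=0, newtons=50)

```text
time_s: 16.25
tcp_pos: [0.5102, -0.3161, 0.1085]
eef_rot: [180.0, -0.0, -13.1]
contact_force: [-1.0, -0.0, -0.8]
gripper_width: 0.0002
gripper_force: 0.0
```

```bash
python3 -c "
from plant import r
s=r.get_state();print(s['tcp_pos'],s['eef_rot'],s['contact_force'],s['moment'],s['gripper_width'],s['joints'])"
```

```text
[ 0.51022604 -0.31612481  0.10847889] [ 1.79999354e+02 -6.11509462e-04 -1.30683040e+01] [-1.03530071 -0.0058621  -0.82287262] [-0.05482184  0.14154377 -0.0106515 ] 0.00019017104577726804 [-1.31453628e+01  1.89133881e+01 -1.73627478e+01  8.00070649e-04
 -5.37232518e+01  9.00765855e+01]
```

The gripper closed on nothing, which shouldn't happen at this height. I'll look before doing anything else.

```bash
python3 - <<'E'
from plant import r, viewer
from h import *;import pickle
c=viewer.capture("wrist")["img"];a=viewer.capture("scene")["img"]
cv2.imwrite("pics/m6.png",np.hstack([cv2.resize(a[180:360,120:320],(440,400)),cv2.resize(c[150:390,220:420],(335,400))])[:,:,::-1])
E
```

```text
(no output)
```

View pics/m6.png

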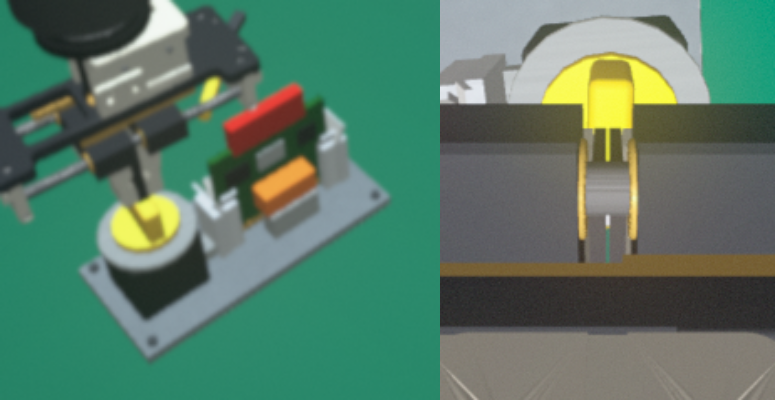

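The left panel shows the gripper over the knob, and the right panel shows the bar at (610,95) just ahead of the fingers. The reading says shut, yet the fingers appear to be on the bar. I've used all ten pictures, so I'll check the true opening numerically from the finger-block edges, using the frames with known openings as scale.

```bash
python3 - <<'E'
from plant import r, viewer
from h import *;import pickle
s=r.get_state();print(s["gripper_width"],s["gripper_force"])
now=viewer.capture("wrist");pickle.dump((s,now),open("c6.pkl","wb"))
fr={"w88":pickle.load(open("c0.pkl","rb"))["wrist"]["img"],"w35":pickle.load(open("c1.pkl","rb"))[1]["img"],"now":now["img"]}
for n,im in fr.items():
    for b in blobs(im,(15,120,60),(45,255,255),15,(60,235,580,292)): print(n,"ring",cv2.boundingRect(b))
    print(n,[tuple(im[280,u]) for u in ()] , "bright rod run at v=262:",end=" ")
    g=cv2.cvtColor(im,cv2.COLOR_RGB2GRAY)
    print(g[280,150:490:6].tolist())
E
```

```text
0.0005898500810189955 0.0
w88 ring (112, 235, 35, 57)
w88 ring (512, 274, 16, 18)
w88 ring (520, 247, 8, 16)
w88 [] bright rod run at v=262: [56, 132, 131, 131, 131, 139, 136, 103, 109, 54, 57, 48, 60, 122, 121, 117, 120, 118, 119, 120, 116, 120, 117, 122, 121, 119, 123, 116, 120, 121, 118, 119, 122, 117, 118, 117, 115, 119, 119, 116, 119, 122, 69, 67, 68, 52, 49, 53, 53, 111, 113, 116, 116, 130, 130, 129, 54]
w35 ring (226, 235, 18, 57)
w35 ring (397, 235, 17, 57)
w35 [] bright rod run at v=262: [85, 88, 92, 88, 89, 90, 89, 93, 94, 88, 96, 97, 100, 204, 108, 108, 104, 126, 133, 105, 107, 55, 116, 120, 116, 117, 119, 119, 120, 118, 119, 118, 117, 118, 117, 52, 53, 107, 111, 113, 121, 55, 83, 153, 49, 107, 101, 101, 99, 99, 98, 101, 97, 93, 94, 92, 93]
now ring (302, 235, 6, 57)
now ring (332, 235, 6, 29)
now ring (332, 271, 6, 21)
now ring (317, 235, 10, 12)
now [] bright rod run at v=262: [123, 122, 118, 97, 93, 94, 96, 95, 92, 95, 94, 94, 96, 96, 96, 94, 97, 92, 97, 95, 100, 100, 101, 101, 102, 96, 165, 105, 115, 109, 110, 213, 105, 101, 98, 97, 95, 96, 91, 94, 92, 90, 93, 92, 89, 93, 93, 89, 89, 91, 92, 88, 92, 92, 113, 110, 112]
```

```bash
python3 - <<'E'
from h import *;import pickle
s,c=pickle.load(open("c6.pkl","rb"));im=c["img"];K=c["camera_matrix"];M=np.linalg.inv(c["mount"])
p=lambda X:np.round(proj(X,K,M[:3,:3],M[:3,3]),0).tolist()
print("bar end top(z114)",p([[.0245,-.007,-.0055],[.0245,.007,-.0055]]),"end bottom(84)",p([[.0245,-.007,.0245],[.0245,.007,.0245]]))
print("bar top at x=9.5",p([[.0095,-.007,-.0055],[.0095,.007,-.0055]]),"tips",p([[.0095,0,.019]]))
print("disc at z84 r26",p([[.026,0,.0245],[0,-.026,.0245],[0,.026,.0245]]))
hsv=cv2.cvtColor(im,cv2.COLOR_RGB2HSV_FULL)
for v in range(178,236,4):
    row=hsv[v,270:375];y=(row[:,0]>30)&(row[:,0]<50)&(row[:,1]>120)
    print(v,"".join(("#" if row[i,2]>225 else "+" if row[i,2]>170 else "-") if y[i] else "." for i in range(105)))
E
```

```text
bar end top(z114) [[305.0, 197.0], [333.0, 197.0]] end bottom(84) [[307.0, 184.0], [331.0, 184.0]]
bar top at x=9.5 [[305.0, 226.0], [333.0, 226.0]] tips [[319.0, 212.0]]
disc at z84 r26 [[319.0, 182.0], [275.0, 224.0], [363.0, 225.0]]
178 .........................................................................................................
182 ..............................................----++++--.................................................
186 .................................++#######++----------------+######++-...................................
190 .........................+++############+-----------------------##########++-............................
194 .....................+#################+++----------------------+###############+-.......................
198 .................++####################++++#######+#+#++++++++++-+##################+....................
202 ...............#######################+##########################+#####################+.................
206 .............#########################+##########################+########################...............
210 ...........###########################+##########################+#########################..............
214 ...................................+##+#########################+-.......................................
218 ...................................+##+#########################+-.......................................
222 ...................................+##+#########################+-.......................................
226 ...................................+##+####++++++###++++++######+-.......................................
230 ................................................-++--...-................................................
234 ..................................---.......-.-.-++---.........-----.....................................
```

The bar is exactly where it should be, with its end at row 197 as predicted, but the fingers read shut. I'll reopen, then close gently while watching the opening.

Call:
arm_command(travel=[[0,0,0],[0,0,0],[0,0,-0.002],[0,0,-0.002]], delta_rot=[[0,0,0],[0,0,0],[0,0,0],[0,0,0]], grip=0.4, newtons=20)

```text
time_s: 16.9
tcp_pos: [0.5101, -0.3161, 0.1073]
eef_rot: [-180.0, 0.0, -13.1]
contact_force: [-0.3, 0.3, -0.1]
gripper_width: 0.0325
gripper_force: 0.0
```

Call:
arm_command(travel=[[0,0,0],[0,0,0]], delta_rot=[[0,0,0],[0,0,0]], grip=0.1)

```text
time_s: 17.15
tcp_pos: [0.5102, -0.3161, 0.1075]
eef_rot: [180.0, -0.0, -13.1]
contact_force: [0.4, 0.8, -0.2]
gripper_width: 0.0206
gripper_force: 0.0
```

Call:
arm_command(travel=[[0,0,0],[0,0,0]], delta_rot=[[0,0,0],[0,0,0]])

```text
time_s: 17.4
tcp_pos: [0.5102, -0.3161, 0.1075]
eef_rot: [-180.0, 0.0, -13.1]
contact_force: [0.8, 0.8, 0.6]
gripper_width: 0.0091
gripper_force: 0.0
```

Call:
arm_command(travel=[[0,0,0],[0,0,0],[0,0,0],[0,0,0],[0,0,0],[0,0,0]], delta_rot=[[0,0,0],[0,0,0],[0,0,-0.05],[0,0,-0.1],[0,0,-0.15],[0,0,-0.15]], grip=0, newtons=40)

```text
time_s: 18.15
tcp_pos: [0.5102, -0.3161, 0.1075]
eef_rot: [180.0, -0.0, -26.5]
contact_force: [-0.2, 0.8, 0.0]
gripper_width: 0.0006
gripper_force: 0.0
```

```bash
cat > bar.py <<'E'
from plant import r, viewer
from h import *
s=r.get_state();c=viewer.capture("wrist");im=c["img"]
print(s["time_s"],s["tcp_pos"],s["eef_rot"],s["contact_force"],s["moment"],s["gripper_width"],s["gripper_force"])
hsv=cv2.cvtColor(im,cv2.COLOR_RGB2HSV_FULL)
for v in range(178,236,4):
    row=hsv[v,250:390];y=(row[:,0]>30)&(row[:,0]<50)&(row[:,1]>120)
    print(v,"".join(("#" if row[i,2]>225 else "+" if row[i,2]>170 else "-") if y[i] else "." for i in range(140)))
E
python3 bar.py
```

```text
18.15 [ 0.51021111 -0.31614732  0.10746576] [ 1.79998907e+02 -5.42251090e-04 -2.65404639e+01] [-0.19042572  0.82017711  0.00366607] [-0.01095339  0.1401415  -0.02426677] 0.0006257625999107853 0.0
178 ............................................................................................................................................
182 ....................................................................----------..............................................................
186 .....................................................++++#####++++------++###########++++--.................................................
190 ..............................................+#####++---------------------+###################+-...........................................
194 ..........................................+########++-----------------------+#######################+-......................................
198 .....................................++###########++-------++++++++#####++---+###########################...................................
202 ..............................
[... 570 characters left out ...]
...................................+#######################+-+##+-......................................................
222 .......................................................+########################+-+#+-......................................................
226 .......................................................+#######++++++###++++++##++-++-......................................................
230 ..................................................................-.-++-.....-..............................................................
234 ......................................................---...........-++-.....-.....----.....................................................
```

The knob didn't follow, so the fingers aren't touching the bar. I'll check `tips_ahead` and see where the fingertips really are in the scene view.

```bash
python3 - <<'E'
from plant import r, viewer
from h import *
print("tips_ahead",r.tips_ahead)
s=r.get_state();c=viewer.capture("scene");C=cam(c);im=c["img"]
o=s["tcp_pos"]
for z in (.084,.0885,.1075,.114,.13,.15): print(z,np.round(proj([o[0],o[1],z],*C),1).tolist())
a=np.radians(-13.05);b=np.array([np.cos(a),np.sin(a),0])*.0245
print("bar ends top",np.round(proj([[*(o[:2]+b[:2]),.114],[*(o[:2]-b[:2]),.114]],*C),1).tolist())
hsv=cv2.cvtColor(im,cv2.COLOR_RGB2HSV_FULL)
for v in range(225,300,2):
    row=hsv[v,155:225];y=(row[:,0]>30)&(row[:,0]<50)&(row[:,1]>110)
    print(v,"".join(("#" if h[2]>215 else "+" if h[2]>150 else "-") if k else ("o" if h[1]<70 and h[2]>110 else ":" if h[1]<90 else ".") for k,h in zip(y,row)))
E
```

```text
tips_ahead 0.019
0.084 [[186.0, 278.1]]
0.0885 [[185.6, 276.4]]
0.1075 [[183.5, 268.9]]
0.114 [[182.8, 266.3]]
0.13 [[181.1, 259.8]]
0.15 [[178.8, 251.4]]
bar ends top [[189.6, 275.5], [176.3, 257.3]]
225 :::::oooooooooooooooooooooooooooooo:::::::::::::::::::..+####++:....::
227 ::::::oooooooooooooooooooooo::::::::::::::::::::..::::..#####+........
229 ::::::ooooooooooooooo::::::::::::::::::::..::::::......#####+-:....:oo
231 :::::::ooooooo::::::::::::::::::::.....:::::...........+++++:ooooooooo
233 :::::::::::::::::::::::::::.....::::::::::::.........:oooooooooooo::o.
235 ::::::::::::::::::::......::::::::::::::::::ooooooooooooooo:::::.:....
237 ::::::::::::....-..:::::::::::::::::::::::::oooooooo:::::.........:...
239 :::::...----....:::....:::::::::::::::::::::::::::....................
241 ------...:::::::::::...oo:::::::::::::::::::::::...................:..
243 ..:::::::::::::::::ooooooo::::::::::::::::::::.....................:..
245 ::::::::::::::::::::oooooo::::::::::::::::::::......................:.
247 :::::::::::::::::::::::::::::::::::::::::::...........................
[... 1250 characters left out ...]
+:ooooooooooooooooooooooo
283 .........:ooooo:#############+--------++####+:oooooooooooooooooooooooo
285 .........ooooooo.#############++-------+###+:ooooooooo::oooooooooooooo
287 .........oooooooo.#############++---++++++.oooooooooo:::oooooooooooooo
289 .........ooooooooo:+#############+++++++:ooooooooooo:::::ooooooooooooo
291 .........:ooooooooooo.+++++#++++++++.:oooooooooooo:::::::ooooooooooooo
293 ..........:oooooooooooooooo:::oooooooooooooooooo::::::::::oooooooooooo
295 .........:oooooooooooooooooooooooooooooooooooo::::::::::::::oooooooooo
297 .......oooooo:ooooooooooooooooooooooooooooo::::::::::::::::ooooooooooo
299 ...oooo::oooo:::::ooooooooooooooooooooo::::::::::::::::::::ooooooooooo
```

In the scene view the fingertips end at about rows 268–273. That fits tips at about z 0.11, not 0.088, so in practice they stop around the bar's top. I'll open, realign, and feel my way down in small steps.

Call:
arm_command(travel=[[0,0,0],[0,0,0],[0,0,0],[0,0,0],[0,0,0],[0,0,-0.004],[0,0,-0.008],[0,0,-0.012],[0,0,-0.012]], delta_rot=[[0,0,0],[0,0,0],[0,0,0.08],[0,0,0.15],[0,0,0.15],[0,0,0.15],[0,0,0.15],[0,0,0.15],[0,0,0.15]], grip=0.4)

```text
time_s: 19.38
tcp_pos: [0.5101, -0.3161, 0.1012]
eef_rot: [-180.0, 0.0, -13.1]
contact_force: [0.3, -0.0, 0.4]
gripper_width: 0.0349
gripper_force: 0.0
```

Call:
arm_command(travel=[[0,0,-0.002],[0,0,-0.004],[0,0,-0.006],[0,0,-0.008],[0,0,-0.008]], delta_rot=[[0,0,0],[0,0,0],[0,0,0],[0,0,0],[0,0,0]])

```text
time_s: 20.0
tcp_pos: [0.5101, -0.3161, 0.0974]
eef_rot: [-180.0, 0.0, -13.1]
contact_force: [-0.1, 0.9, 1.1]
gripper_width: 0.0349
gripper_force: 0.0
```

Call:
arm_command(travel=[[0,0,0],[0,0,0],[0,0,0],[0,0,0],[0,0,0]], delta_rot=[[0,0,0],[0,0,0],[0,0,0],[0,0,0],[0,0,0]], grip=0, newtons=20)

```text
time_s: 20.62
tcp_pos: [0.5101, -0.3166, 0.0976]
eef_rot: [180.0, -0.0, -13.1]
contact_force: [-0.8, -5.2, 0.5]
gripper_width: 0.0136
gripper_force: 19.9
```

The fingers now hold the bar at 13.6 mm with 20 N, so they really are shorter than stated. I'll go 4 mm deeper for purchase (the body still clears the card's top at 0.130), then grip firmly.

Call:
arm_command(travel=[[0,0,0],[0,0,0],[0,0,-0.003],[0,0,-0.006],[0,0,-0.009],[0,0,-0.009]], delta_rot=[[0,0,0],[0,0,0],[0,0,0],[0,0,0],[0,0,0],[0,0,0]], grip=0.3)

```text
time_s: 21.38
tcp_pos: [0.5101, -0.3161, 0.0928]
eef_rot: [-180.0, 0.0, -13.1]
contact_force: [-0.7, 0.1, -0.1]
gripper_width: 0.0261
gripper_force: 0.0
```

Call:
arm_command(travel=[[0,-0.001,0],[0,-0.001,0],[0,-0.001,0],[0,-0.001,0],[0,-0.001,0]], delta_rot=[[0,0,0],[0,0,0],[0,0,0],[0,0,0],[0,0,0]], grip=0, newtons=50)

```text
time_s: 22.0
tcp_pos: [0.5102, -0.3168, 0.093]
eef_rot: [180.0, -0.0, -13.1]
contact_force: [0.4, -2.1, -0.7]
gripper_width: 0.0134
gripper_force: 50.0
```

Call:
arm_command(travel=[[0,0,0],[0,0,0],[0,0,0],[0,0,0],[0,0,0],[0,0,0],[0,0,0],[0,0,0],[0,0,0],[0,0,0],[0,0,0],[0,0,0],[0,0,0],[0,0,0],[0,0,0]], delta_rot=[[0,0,-0.05],[0,0,-0.1],[0,0,-0.15],[0,0,-0.2],[0,0,-0.25],[0,0,-0.3],[0,0,-0.35],[0,0,-0.4],[0,0,-0.45],[0,0,-0.5],[0,0,-0.55],[0,0,-0.6],[0,0,-0.65],[0,0,-0.7],[0,0,-0.7]])

```text
time_s: 23.88
tcp_pos: [0.5095, -0.3174, 0.093]
eef_rot: [179.9, -0.0, -76.1]
contact_force: [-2.6, -6.0, -0.2]
gripper_width: 0.0133
gripper_force: 50.0
```

```bash
python3 bar.py
```

```text
23.875 [ 0.50953042 -0.31739566  0.09300963] [ 1.79921279e+02 -3.05238291e-02 -7.61157761e+01] [-2.56030772 -6.00291906 -0.22018149] [-2.08399384  0.88226544  0.01170616] 0.013296533322197901 49.97688889503479
178 ............................................................................................................................................
182 ............................................................................................................................................
186 ............................................................................................................................................
190 ......................................................-----++++++#########++++++++-----.....................................................
194 ...............................................-+++#######+-----------------------+#######+++-..............................................
198 ........................................-++##############+-------------------------+#############++--.......................................
202 ................
[... 584 characters left out ...]
...........-#######################+#############################+######################+...............................
222 ...............................-#######################+#############################+######################+...............................
226 ...............................-##################++++++#############################++++++#################+...............................
230 ......................................................--#############################--..-.-................................................
234 ...........................-----.......................-############################+--......................----...........................
```

The bar turned with the gripper: it is still vertical in the view at −76°. The stop should be near −83°.

Call:
arm_command(travel=[[0,0,0],[0,0,0],[0,0,0],[0,0,0]], delta_rot=[[0,0,-0.03],[0,0,-0.06],[0,0,-0.075],[0,0,-0.075]])

```text
time_s: 24.42
tcp_pos: [0.5094, -0.3174, 0.093]
eef_rot: [179.9, -0.0, -82.8]
contact_force: [-1.3, -6.1, -0.6]
gripper_width: 0.0137
gripper_force: 50.2
```

```bash
python3 bar.py | head -1
```

```text
24.425 [ 0.50944365 -0.31741432  0.09300798] [ 1.79909398e+02 -4.58765147e-02 -8.27824294e+01] [-1.30995684 -6.11807401 -0.60962241] [-2.05886193  1.02154079  0.50134724] 0.013667001827978172 50.234198570251465
```

Call:
arm_command(travel=[[0,0,0],[0,0,0],[0,0,0],[0,0,0]], delta_rot=[[0,0,-0.015],[0,0,-0.03],[0,0,-0.03],[0,0,-0.03]])

```text
time_s: 24.98
tcp_pos: [0.5094, -0.3174, 0.093]
eef_rot: [179.9, -0.1, -85.4]
contact_force: [-3.3, -5.7, -0.5]
gripper_width: 0.0137
gripper_force: 51.2
```

```bash
python3 bar.py | head -1
```

```text
24.975 [ 0.50942447 -0.31740594  0.0930122 ] [ 1.79899215e+02 -5.71369811e-02 -8.54120915e+01] [-3.25482754 -5.7067874  -0.4916213 ] [-2.04580615  1.0167399   0.93711925] 0.01369178457941325 51.17370843887329
```

Call:
arm_command(travel=[[0,0,0],[0,0,0],[0,0,0]], delta_rot=[[0,0,-0.015],[0,0,-0.025],[0,0,-0.025]])

```text
time_s: 25.4
tcp_pos: [0.5094, -0.3172, 0.093]
eef_rot: [179.9, -0.0, -87.7]
contact_force: [-2.1, -5.3, 0.3]
gripper_width: 0.0141
gripper_force: 52.0
```

```bash
python3 bar.py
```

```text
25.4 [ 0.5093983  -0.31716138  0.09301687] [ 1.79903817e+02 -4.20518521e-02 -8.76947991e+01] [-2.12046601 -5.28745044  0.30813236] [-1.7526916   1.32473502  1.04894311] 0.014127132458945717 52.02972107101232
178 ............................................................................................................................................
182 ............................................................................................................................................
186 ............................................................................................................................................
190 .....................................................----+++++#################++++++--.....................................................
194 ..............................................-++######+-----------------------+###########+++--............................................
198 ........................................-++###########+-------------------------+##################+-.......................................
202 ..................
[... 582 characters left out ...]
..........-#####################+#############################+##########################+..............................
222 ...............................+##################################################+##########################-..............................
226 ...............................+##################++++############################+++++++++##################-..............................
230 ................................................-.-..-#############################+--.--..-+...............................................
234 ..........................-----......................-+############################+-..-.--..................-----..........................
```

The bar now lags the gripper by about 4° and the moment has levelled off near 1 N m, so the knob is on its stop. I'll take out the wind-up, let go, and rise.

Call:
arm_command(travel=[[0,0,0],[0,0,0],[0,0,0],[0,0,0]], delta_rot=[[0,0,0.02],[0,0,0.035],[0,0,0.035],[0,0,0.035]])

```text
time_s: 25.95
tcp_pos: [0.5094, -0.3172, 0.093]
eef_rot: [179.9, -0.0, -84.6]
contact_force: [-3.1, -4.4, 0.4]
gripper_width: 0.0137
gripper_force: 50.0
```

Call:
arm_command(travel=[[0,0,0],[0,0,0],[0,0,0],[0,0,0],[0,0,0.05],[0,0,0.1],[0,0,0.16],[0,0,0.22],[0,0,0.28],[0,0,0.28]], delta_rot=[[0,0,0],[0,0,0],[0,0,0],[0,0,0],[0,0,0],[0,0,0],[0,0,0],[0,0,0],[0,0,0],[0,0,0]], grip=0.4)

```text
time_s: 27.2
tcp_pos: [0.5116, -0.3171, 0.2358]
eef_rot: [-179.7, -0.1, -84.6]
contact_force: [-0.1, -0.5, 0.3]
gripper_width: 0.0351
gripper_force: 0.0
```

```bash
python3 - <<'E'
from plant import r, viewer
from h import *;import pickle
s=r.get_state();c=viewer.capture("wrist");pickle.dump((s,c),open("c7.pkl","wb"));im=c["img"];C=cam(c,s)
print(s["time_s"],s["tcp_pos"],s["eef_rot"])
for b in blobs(im,(240,130,60),(255,255,255),100): print("red",rect(b,.130,C),cv2.boundingRect(b))
for b in blobs(im,(12,130,80),(33,255,255),100,(0,0,640,230)): print("jaw",rect(b,.06,C),cv2.boundingRect(b))
a=np.radians(-83.1);d=np.array([np.cos(a),np.sin(a),0]);n=np.array([-d[1],d[0],0]);o=np.array([.510,-.3163,.114])
print("expected bar corners",np.round(proj([o+i*.0245*d+j*.007*n for i,j in((1,1),(1,-1),(-1,-1),(-1,1))],*C)).tolist())
q=np.array(proj(o,*C)[0],int);print(q)
hsv=cv2.cvtColor(im,cv2.COLOR_RGB2HSV_FULL)
for v in range(q[1]-48,q[1]+48,4):
    row=hsv[v,q[0]-60:q[0]+60];y=(row[:,0]>30)&(row[:,0]<50)&(row[:,1]>110)
    print(v,"".join(("#" if h[2]>225 else "+" if h[2]>190 else "-") if k else "." for k,h in zip(y,row)))
E
```

```text
27.2 [ 0.51158867 -0.31710491  0.23582737] [-1.79735333e+02 -1.21534839e-01 -8.46047977e+01]
expected bar corners [[314.0, 162.0], [330.0, 161.0], [331.0, 216.0], [315.0, 216.0]]
[322 189]
141 ........................................................................................................................
145 ........................................................................................................................
149 ........................................................................................................................
153 ........................................................................................................................
157 ...................................................++-+++-------+#####++................................................
161 ............................................+######----+++++####+-###########+..........................................
165 ........................................+#########################+###############......................................
169 ................................
[... 1388 characters left out ...]
.............#####...#####.................................................
217 ........................................................................................................................
221 ........................................................................................................................
225 ........................................................................................................................
229 ........................................................................................................................
233 ........................................................................................................................
```

```bash
python3 - <<'E'
from h import *;import pickle
s,c=pickle.load(open("c7.pkl","rb"));C=cam(c,s);im=c["img"]
P=cast([(328.3,165),(333.3,209),(312,160),(327.5,160),(320,215),(333.3,215)],.114,*C)[:,:2]*1000
print(P.round(1).tolist());d=P[0]-P[1];print("bar edge angle",np.degrees(np.arctan2(d[1],d[0])),"stop expected -83.1")
# bright highlight line in the bar is along it too: check 193..213
P=cast([(323,193),(327,213)],.114,*C)[:,:2];d=P[0]-P[1];print(np.degrees(np.arctan2(d[1],d[0])))
E
```

```text
[[507.1, -338.1], [498.7, -299.4], [521.4, -341.1], [508.2, -342.3], [509.9, -292.7], [498.1, -293.8]]
bar edge angle -77.80328621947243 stop expected -83.1
-73.4510001764684
```

The bar is at −77.8°, about 5° short of the stop: easing back dragged it with the skewed pads. I'll regrip it aligned and a little deeper, with more force, turn past the stop, and let go without easing back.

Call:
arm_command(travel=[[0,0,-0.05],[0,0,-0.11],[0,0,-0.17],[0,0,-0.22],[0,0,-0.26],[0,0,-0.28],[0,0,-0.284],[0,0,-0.288],[0,0,-0.288]], delta_rot=[[0,0,0.073],[0,0,0.073],[0,0,0.073],[0,0,0.073],[0,0,0.073],[0,0,0.073],[0,0,0.073],[0,0,0.073],[0,0,0.073]])

```text
time_s: 28.38
tcp_pos: [0.5105, -0.3167, 0.0895]
eef_rot: [-180.0, -0.0, -78.0]
contact_force: [0.2, 0.4, 0.1]
gripper_width: 0.035
gripper_force: 0.0
```

Call:
arm_command(travel=[[0,0,0],[0,0,0],[0,0,0],[0,0,0],[0,0,0]], delta_rot=[[0,0,0],[0,0,0],[0,0,0],[0,0,0],[0,0,0]], grip=0, newtons=60)

```text
time_s: 29.0
tcp_pos: [0.5094, -0.3168, 0.0892]
eef_rot: [179.9, 0.0, -78.0]
contact_force: [-5.3, -1.3, 5.0]
gripper_width: 0.0134
gripper_force: 60.0
```

Call:
arm_command(travel=[[0,0,0],[0,0,0],[0,0,0],[0,0,0],[0,0,0],[0,0,0]], delta_rot=[[0,0,-0.03],[0,0,-0.06],[0,0,-0.09],[0,0,-0.11],[0,0,-0.12],[0,0,-0.12]])

```text
time_s: 29.75
tcp_pos: [0.5094, -0.3169, 0.0892]
eef_rot: [179.9, -0.0, -88.7]
contact_force: [-5.4, -0.6, 5.2]
gripper_width: 0.0142
gripper_force: 64.0
```

```bash
python3 bar.py
```

```text
29.75 [ 0.50939751 -0.31685077  0.08921773] [ 1.79898973e+02 -3.39811862e-02 -8.87141292e+01] [-5.40360816 -0.63662845  5.1890453 ] [-0.3214881   2.19662279  1.44246923] 0.014157898706984933 64.01568761095405
178 ............................................................................................................................................
182 ............................................................................................................................................
186 ............................................................................................................................................
190 .........................................................----++++++++++++++++++++++--.......................................................
194 ...............................................-+++#####++--------------------+##########+++--..............................................
198 .........................................-+++########+--------------------------#################+++........................................
202 .................
[... 583 characters left out ...]
..........-###################++#############################++##########################+..............................
222 ..............................-####################+#############################++##########################+..............................
226 ..............................-###################+++#############################+###++++++#################+..............................
230 ...................................................-+#############################+++---....................................................
234 ..........................-----.....................-+#############################++---..--..................----..........................
```

Call:
arm_command(travel=[[0,0,0],[0,0,0],[0,0,0]], delta_rot=[[0,0,-0.02],[0,0,-0.03],[0,0,-0.03]])

```text
time_s: 30.18
tcp_pos: [0.5094, -0.3171, 0.0892]
eef_rot: [179.9, -0.1, -91.4]
contact_force: [-6.1, -1.8, 4.7]
gripper_width: 0.0145
gripper_force: 65.8
```

Call:
arm_command(travel=[[0,0,0],[0,0,0],[0,0,0],[0,0,0],[0,0,0.06],[0,0,0.12],[0,0,0.18],[0,0,0.24],[0,0,0.28],[0,0,0.28],[0,0,0.28]], delta_rot=[[0,0,0],[0,0,0],[0,0,0],[0,0,0],[0,0,0],[0,0,0],[0,0,0],[0,0,0],[0,0,0],[0,0,0],[0,0,0]], grip=0.4)

```text
time_s: 31.55
tcp_pos: [0.5099, -0.3163, 0.2281]
eef_rot: [180.0, 0.0, -91.6]
contact_force: [-0.2, 0.8, -0.7]
gripper_width: 0.0348
gripper_force: 0.0
```

```bash
cat > chk.py <<'E'
from plant import r, viewer
from h import *
s=r.get_state();c=viewer.capture("wrist");im=c["img"];C=cam(c,s)
print(s["time_s"],s["tcp_pos"],s["eef_rot"])
q=np.array(proj([.510,-.3163,.114],*C)[0],int);print(q)
hsv=cv2.cvtColor(im,cv2.COLOR_RGB2HSV_FULL);E=[]
for v in range(q[1]-36,q[1]+36,3):
    row=hsv[v,q[0]-50:q[0]+60];y=(row[:,0]>30)&(row[:,0]<50)&(row[:,1]>110)
    print(v,"".join(("#" if h[2]>225 else "+" if h[2]>190 else "-") if k else "." for k,h in zip(y,row)))
E
python3 chk.py
```

```text
31.55 [ 0.50989895 -0.31631155  0.22813919] [ 1.79959989e+02  3.85029012e-02 -9.15569058e+01]
[319 189]
153 ..............................................................................................................
156 ...........................................++##+++-+######+++.................................................
159 ....................................+##+-------------+############+...........................................
162 .................................+####+--++#########+-+###############+.......................................
165 ..............................+######################+-##################.....................................
168 ............................+#########################++###################...................................
171 ...........................############################++####################.................................
174 ..........................##############################++####################................................
177 .........................################################-##############
[... 1063 characters left out ...]
..........
207 ..............................................#########...######+.............................................
210 ..................................................######...######.............................................
213 ..................................................######....####..............................................
216 ......................................................#.......................................................
219 ..............................................................................................................
222 ..............................................................................................................
```

The bar again settles at about −77°. That is either the true stop, if the bar's zero is a few degrees off the fixture axis, or spring-back. I'll regrip it aligned and turn in 2° steps, watching the moment.

Call:
arm_command(travel=[[0,0,0],[0,0,-0.05],[0,0,-0.11],[0,0,-0.17],[0,0,-0.22],[0,0,-0.26],[0,0,-0.28],[0,0,-0.28]], delta_rot=[[0,0,0.1],[0,0,0.156],[0,0,0.156],[0,0,0.156],[0,0,0.156],[0,0,0.156],[0,0,0.156],[0,0,0.156]])

```text
time_s: 32.6
tcp_pos: [0.5097, -0.3165, 0.088]
eef_rot: [179.9, 0.1, -77.5]
contact_force: [-0.9, 0.1, -0.6]
gripper_width: 0.0353
gripper_force: 0.0
```

Call:
arm_command(travel=[[0,0,0],[0,0,0],[0,0,0],[0,0,0]], delta_rot=[[0,0,0],[0,0,0],[0,0,0],[0,0,0]], grip=0, newtons=60)

```text
time_s: 33.1
tcp_pos: [0.5094, -0.317, 0.0897]
eef_rot: [179.9, -0.0, -77.5]
contact_force: [-5.8, -2.0, 5.4]
gripper_width: 0.0134
gripper_force: 60.0
```

```bash
cat > m.py <<'E'
from plant import r
s=r.get_state();print(s["time_s"],s["eef_rot"][2].round(2),"Mz",s["moment"].round(3),"w",s["gripper_width"].round(5),s["gripper_force"].round(1),s["tcp_pos"].round(4))
E
python3 m.py
```

```text
Traceback (most recent call last):
  File "m.py", line 2, in <module>
    s=r.get_state();print(s["time_s"],s["eef_rot"][2].round(2),"Mz",s["moment"].round(3),"w",s["gripper_width"].round(5),s["gripper_force"].round(1),s["tcp_pos"].round(4))
                                                                                             ^^^^^^^^^^^^^^^^^^^^^^^^
AttributeError: 'float' object has no attribute 'round'
```

Call:
arm_command(travel=[[0,0,0],[0,0,0]], delta_rot=[[0,0,-0.022],[0,0,-0.022]])

```text
time_s: 33.35
tcp_pos: [0.5094, -0.317, 0.0897]
eef_rot: [179.9, -0.0, -79.5]
contact_force: [-5.0, -0.9, 5.9]
gripper_width: 0.0137
gripper_force: 60.0
```

```bash
python3 m.py
```

```text
Traceback (most recent call last):
  File "m.py", line 2, in <module>
    s=r.get_state();print(s["time_s"],s["eef_rot"][2].round(2),"Mz",s["moment"].round(3),"w",s["gripper_width"].round(5),s["gripper_force"].round(1),s["tcp_pos"].round(4))
                                                                                             ^^^^^^^^^^^^^^^^^^^^^^^^
AttributeError: 'float' object has no attribute 'round'
```

Call:
arm_command(travel=[[0,0,0],[0,0,0]], delta_rot=[[0,0,-0.022],[0,0,-0.022]])

```text
time_s: 33.6
tcp_pos: [0.5094, -0.317, 0.0897]
eef_rot: [179.9, -0.0, -81.5]
contact_force: [-5.0, -0.8, 6.0]
gripper_width: 0.0135
gripper_force: 60.1
```

```bash
python3 m.py
```

```text
Traceback (most recent call last):
  File "m.py", line 2, in <module>
    s=r.get_state();print(s["time_s"],s["eef_rot"][2].round(2),"Mz",s["moment"].round(3),"w",s["gripper_width"].round(5),s["gripper_force"].round(1),s["tcp_pos"].round(4))
                                                                                             ^^^^^^^^^^^^^^^^^^^^^^^^
AttributeError: 'float' object has no attribute 'round'
```

Call:
arm_command(travel=[[0,0,0],[0,0,0]], delta_rot=[[0,0,-0.022],[0,0,-0.022]])

```text
time_s: 33.85
tcp_pos: [0.5094, -0.317, 0.0897]
eef_rot: [179.9, -0.0, -83.4]
contact_force: [-4.9, -0.7, 5.7]
gripper_width: 0.0136
gripper_force: 60.1
```

```bash
python3 m.py
```

```text
Traceback (most recent call last):
  File "m.py", line 2, in <module>
    s=r.get_state();print(s["time_s"],s["eef_rot"][2].round(2),"Mz",s["moment"].round(3),"w",s["gripper_width"].round(5),s["gripper_force"].round(1),s["tcp_pos"].round(4))
                                                                                             ^^^^^^^^^^^^^^^^^^^^^^^^
AttributeError: 'float' object has no attribute 'round'
```

```bash
cat > m.py <<'E'
from plant import r
s=r.get_state();print(s["time_s"],s["eef_rot"][2],"M",s["moment"],"j6",s["joint_torque"][5],"w",s["gripper_width"],s["gripper_force"])
E
python3 m.py
```

```text
33.85 -83.42723362978136 M [-0.41453494  2.00939549  0.48432596] j6 -0.6839133985340595 w 0.013639815520784566 60.14193534851074
```

Call:
arm_command(travel=[[0,0,0],[0,0,0]], delta_rot=[[0,0,0.044],[0,0,0.044]])

```text
time_s: 34.1
tcp_pos: [0.5094, -0.317, 0.0897]
eef_rot: [179.9, -0.0, -79.4]
contact_force: [-3.9, -1.3, 5.6]
gripper_width: 0.0137
gripper_force: 60.0
```

```bash
python3 m.py
```

```text
34.1 -79.41935200627815 M [-0.43751684  2.0412579   0.23803719] j6 0.17145325429737568 w 0.013723033583697645 60.04112362861633
```

Call:
arm_command(travel=[[0,0,0],[0,0,0]], delta_rot=[[0,0,-0.022],[0,0,-0.022]])

```text
time_s: 34.35
tcp_pos: [0.5094, -0.317, 0.0897]
eef_rot: [179.9, -0.0, -81.5]
contact_force: [-4.2, -1.6, 4.8]
gripper_width: 0.0134
gripper_force: 60.1
```

```bash
python3 m.py
```

```text
34.35 -81.45937713931681 M [-0.35864654  2.00565556  0.3342627 ] j6 -0.5929439887404442 w 0.013428229557231957 60.08939802646637
```

Call:
arm_command(travel=[[0,0,0],[0,0,0]], delta_rot=[[0,0,-0.044],[0,0,-0.044]])

```text
time_s: 34.6
tcp_pos: [0.5094, -0.317, 0.0897]
eef_rot: [179.9, -0.0, -85.4]
contact_force: [-4.9, -1.2, 6.6]
gripper_width: 0.0137
gripper_force: 60.8
```

```bash
python3 m.py
```

```text
34.6 -85.38732424193236 M [-0.348789    2.00234688  0.89729638] j6 -1.3871441781520844 w 0.013676111571273662 60.82392632961273
```

The moment slope steepens beyond about −83.4°. That fits a soft clamp first and then the stop at about −83. I'll measure the bar's own angle while it is held.

```bash
cat > ang.py <<'E'
from plant import r, viewer
from h import *
s=r.get_state();c=viewer.capture("wrist");im=c["img"].astype(float);C=cam(c,s)
# yellow-channel gradient: bar side edges on rows beyond the fingers, subpixel by max |gradient| of blurred blue+green
g=cv2.GaussianBlur(im.sum(2),(0,0),1);res=[]
a0=s["eef_rot"][2]
q=proj([.5096,-.3166,.114],*C)[0]
for side in(-1,1):
    P=[]
    for v in range(211,236):
        u0=q[0]+side*14.5;us=np.arange(int(u0-7),int(u0+8));d=np.abs(np.gradient(g[v])[us]);i=d.argmax()
        P.append((us[i],v))
    P=np.array(P,float);k=np.polyfit(P[:,1],P[:,0],1);ok=abs(P[:,0]-np.polyval(k,P[:,1]))<1.5;k=np.polyfit(P[ok,1],P[ok,0],1)
    W=cast([(np.polyval(k,212),212),(np.polyval(k,234),234)],.114,*C);d=(W[0]-W[1])
    print(side,ok.sum(),k.round(3),"edge angle",np.degrees(np.arctan2(d[1],d[0])).round(2),"gripper",round(a0,2))
E
python3 ang.py; python3 bar.py | tail -8
```

```text
-1 24 [1.14000e-01 2.77342e+02] edge angle -79.87 gripper -85.39
1 25 [-3.80000e-02  3.42805e+02] edge angle -86.81 gripper -85.39
206 .................................-+###################+-----------+---+++++++++----+######################+-................................
210 ..............................++#####################++###########################++#########################++.............................
214 ...............................+#####################+#############################++########################-..............................
218 ...............................+#####################+#############################++#######################+...............................
222 ...............................-######################+#############################+#######################+...............................
226 ...............................-##################+++++#############################+++++++#################+...............................
230 .....................................................-+#############################+-....-.................................................
234 ...........................----......................-+#############################+-.......................----...........................
```

Call:
arm_command(travel=[[0,0,0],[0,0,0]], delta_rot=[[0,0,0.085],[0,0,0.085]])

```text
time_s: 34.95
tcp_pos: [0.5094, -0.317, 0.0897]
eef_rot: [179.9, -0.0, -77.7]
contact_force: [-4.8, -1.0, 7.1]
gripper_width: 0.0135
gripper_force: 60.1
```

```bash
python3 m.py; python3 ang.py; python3 bar.py | tail -8
```

```text
34.95 -77.65712975291976 M [-0.35592272  1.98792886  0.2753283 ] j6 0.5400804430246353 w 0.013481975061924282 60.05046486854553
-1 23 [1.20000e-01 2.77027e+02] edge angle -71.8 gripper -77.66
1 23 [-4.60000e-02  3.45885e+02] edge angle -79.49 gripper -77.66
206 ..................................+####################+-------------+--+-+++++-----+#####################+.................................
210 ..............................+#######################++###########################+++#######################++.............................
214 ...............................+######################+#############################++######################+-..............................
218 ...............................-######################+#############################++######################+...............................
222 ...............................-######################++############################++######################+...............................
226 ...............................-##################++++++############################+++++++#################+...............................
230 ......................................................-+#############################-.....-................................................
234 ............................----......................-+############################+--.....................-----...........................
```

The bar does follow the gripper to about −84°, so the earlier releases rebounded because I let go under load. This time I'll turn to the stop, then lower the grip force in steps before opening.

Call:
arm_command(travel=[[0,0,0],[0,0,0],[0,0,0],[0,0,0],[0,0,0]], delta_rot=[[0,0,-0.04],[0,0,-0.08],[0,0,-0.1],[0,0,-0.1],[0,0,-0.1]])

```text
time_s: 35.67
tcp_pos: [0.5094, -0.317, 0.0897]
eef_rot: [179.9, -0.0, -86.7]
contact_force: [-5.5, -1.0, 5.5]
gripper_width: 0.0137
gripper_force: 61.9
```

```bash
python3 m.py; python3 ang.py
```

```text
35.675 -86.65009407960841 M [-0.41321356  2.06808122  1.21267902] j6 -1.2101274356245995 w 0.013679995735831792 61.92331634038055
-1 25 [1.22000e-01 2.74885e+02] edge angle -80.72 gripper -86.65
1 24 [6.00000e-03 3.32518e+02] edge angle -85.74 gripper -86.65
```

Call:
arm_command(travel=[[0,0,0],[0,0,0],[0,0,0]], delta_rot=[[0,0,0],[0,0,0],[0,0,0]], newtons=20)

```text
time_s: 36.1
tcp_pos: [0.5095, -0.3168, 0.0896]
eef_rot: [179.9, -0.0, -86.8]
contact_force: [-5.2, -0.3, 6.7]
gripper_width: 0.0147
gripper_force: 19.8
```

```bash
python3 m.py; python3 ang.py
```

```text
36.1 -86.75101238116218 M [-0.04794974  1.92673878  0.28161653] j6 -0.2973026689141989 w 0.014719773188892013 19.80317474808544
-1 24 [1.54000e-01 2.66695e+02] edge angle -79.14 gripper -86.75
1 25 [1.48000e-01 3.00705e+02] edge angle -78.18 gripper -86.75
```

Call:
arm_command(travel=[[0,0,0],[0,0,0],[0,0,0]], delta_rot=[[0,0,0],[0,0,0],[0,0,0]], newtons=4)

```text
time_s: 36.52
tcp_pos: [0.5095, -0.3169, 0.0894]
eef_rot: [180.0, -0.0, -86.8]
contact_force: [-5.4, -0.9, 6.9]
gripper_width: 0.0163
gripper_force: 4.2
```

```bash
python3 m.py; python3 ang.py; python3 bar.py|tail -8
```

```text
36.525 -86.78250652108616 M [-0.45208479  2.04597249  0.09788616] j6 -0.0968234776519239 w 0.016251492012295116 4.174146963050589
-1 24 [2.02000e-01 2.54411e+02] edge angle -76.73 gripper -86.78
1 19 [  0.338 257.962] edge angle -68.44 gripper -86.78
206 ..................................+###############+----------------++++++++----+##########################++-...............................
210 ...............................+#################++++#########################++##############################+.............................
214 .............................####################+#############################++###############################+...........................
218 ..........................-######################+#############################+++###############################+-.........................
222 ..........................-######################++#############################++###############################+..........................
226 ..........................-####################++++##############################++#####++++++###################+..........................
230 ..............................................-...-+#############################++####--.--.--.............................................
234 ......................----....................-..---+#############################++###--..--.-...................----......................
```

With the grip reduced, the bar relaxes quasi-statically to about −78°, the same angle every time. So that is the knob's own rest position against the end of travel, and the rest is give beyond it. I'll open gently here, rise clear, and check.

Call:
arm_command(travel=[[0,0,0],[0,0,0],[0,0,0],[0,0,0.04],[0,0,0.1],[0,0,0.16],[0,0,0.22],[0,0,0.28],[0,0,0.28],[0,0,0.28]], delta_rot=[[0,0,0],[0,0,0],[0,0,0],[0,0,0],[0,0,0],[0,0,0],[0,0,0],[0,0,0],[0,0,0],[0,0,0]], grip=0.4)

```text
time_s: 37.88
tcp_pos: [0.5101, -0.3163, 0.2284]
eef_rot: [180.0, 0.0, -86.8]
contact_force: [-1.0, -0.6, -0.5]
gripper_width: 0.0347
gripper_force: 0.0
```

Call:
arm_command(travel=[[0.05,0.06,0],[0.11,0.15,0],[0.11,0.15,0],[0.11,0.15,0],[0.11,0.15,0],[0.11,0.15,0],[0.11,0.15,0],[0.11,0.15,0],[0.11,0.15,0],[0.11,0.15,0],[0.11,0.15,0],[0.11,0.15,0],[0.11,0.15,0],[0.11,0.15,0]], delta_rot=[[0,0,-0.1],[0,0,-0.2],[0,0,-0.3],[0,0,-0.4],[0,0,-0.5],[0,0,-0.6],[0,0,-0.7],[0,0,-0.8],[0,0,-0.9],[0,0,-0.99],[0,0,-0.99],[0,0,-0.99],[0,0,-0.99],[0,0,-0.99]])

```text
time_s: 39.62
tcp_pos: [0.5652, -0.2416, 0.2289]
eef_rot: [180.0, -0.0, -175.8]
contact_force: [-0.1, -0.2, 0.4]
gripper_width: 0.0352
gripper_force: 0.0
```

```bash
python3 - <<'E'
from plant import r, viewer
from h import *;import pickle
s=r.get_state();c=viewer.capture("wrist");pickle.dump((s,c),open("c8.pkl","wb"));im=c["img"];C=cam(c,s)
print(s["time_s"],s["tcp_pos"],s["eef_rot"],s["joints"])
for b in blobs(im,(240,130,60),(255,255,255),100,(0,0,640,230)): print("red",rect(b,.130,C),cv2.boundingRect(b))
for b in blobs(im,(12,130,80),(33,255,255),40,(0,0,640,230)): print("jaw",rect(b,.06,C),cv2.boundingRect(b))
o=np.array([.510,-.3163,.114]);q=np.array(proj(o,*C)[0],int);print(q)
hsv=cv2.cvtColor(im,cv2.COLOR_RGB2HSV_FULL)
for v in range(max(0,q[1]-40),q[1]+40,2):
    row=hsv[v,q[0]-45:q[0]+55];y=(row[:,0]>30)&(row[:,0]<50)&(row[:,1]>110)
    print(v,"".join(("#" if h[2]>225 else "+" if h[2]>190 else "-") if k else "." for k,h in zip(y,row)))
E
```

```text
39.625 [ 0.56521349 -0.24162625  0.22889804] [ 1.79999363e+02 -3.86871725e-03 -1.75827905e+02] [-4.96520276e+00  1.45897278e+01 -6.51920215e+00 -1.55206141e-05
 -6.88949908e+01 -8.08626963e+01]
jaw [ 514.  -201.6   50.1   19.4   81.1] (338, 113, 54, 31)
jaw [ 544.  -206.1   49.8   10.6   81.3] (333, 149, 50, 20)
[233 116]
76 ....................................................................................................
78 ....................................................................................................
80 ....................................................................................................
82 ....................................................................................................
84 ....................................................................................................
86 ..............................................++########++..........................................
88 ........................................+######################+....................................
90 .....................................########
[... 2711 characters left out ...]
...............####################...................................
144 ....................................................................................................
146 ....................................................................................................
148 ....................................................................................................
150 ....................................................................................................
152 ....................................................................................................
154 ....................................................................................................
```

```bash
python3 - <<'E'
from h import *;import pickle
s,c=pickle.load(open("c8.pkl","rb"));C=cam(c,s)
for P in([(222,126),(260.5,120)],[(225,108),(250.5,104)],[(206,119),(264,111)]):
    W=cast(P,.114,*C);d=W[0]-W[1];print(np.degrees(np.arctan2(d[1],d[0])),W[:,:2].mean(0))
# initial view likewise
s2,c2=pickle.load(open("c2.pkl","rb"));C2=cam(c2,s2);im=c2["img"];hsv=cv2.cvtColor(im,cv2.COLOR_RGB2HSV_FULL)
for v in range(55,130,4):
    row=hsv[v,190:265];print(v,"".join(("#" if h[2]>225 else "+" if h[2]>190 else "-") if 30<h[0]<50 and h[1]>110 else "." for h in row))
E
```

```text
-77.211787855063 [ 0.51504943 -0.30964577]
-77.25763039928536 [ 0.50186534 -0.31265411]
-78.22543096951362 [ 0.50908584 -0.3148221 ]
55 ...........................................................................
59 ........................###########++......................................
63 .......................#######....########----.............................
67 ..................###########....########+---------###+....................
71 .............###############....########+----------#######+................
75 ...........################.....########+---------############+............
79 ........##################.....########+---------###############+..........
83 .......###################....########+---------+#################+........
87 ......###################....########+---------+####################+......
91 ......##############################+---------+#####################+-.....
95 ......##############################+--------+#######################+.....
99 .......########+###################+---------########################+.....
103 .......###########################+---------########################+......
107 .........########################+---------########################+.......
111 ............####################+---------+######################+-........
115 .............##################+---------+#####################+...........
119 ............###################+--------+###################+..............
123 .............#################+--------+##############+....................
127 .......................+####+..........+##++...............................
```

```bash
python3 - <<'E'
from plant import r, viewer, close_job
from h import *;import pickle
s,c=pickle.load(open("c8.pkl","rb"));C=cam(c,s)
im=c["img"];h=cv2.cvtColor(im,cv2.COLOR_RGB2HSV_FULL)
m=(((h[...,0]>235)|(h[...,0]<9))&(h[...,1]>120)&(h[...,2]>80)).astype(np.uint8);m[230:]=0
for b in cv2.findContours(m,0,1)[0]:
    if cv2.contourArea(b)>150: print("red",rect(b,.130,C))
t=viewer.capture("top");T=cam(t)
for b in blobs(t["img"],(0,0,150),(255,60,255),20,(195,165,255,235)): print("white",rect(b,.126,T))
E
```

```text
red [ 526.2 -203.5   69.5   12.7   81.3]
white [523.2 234.9  72.4  11.9   2.3]
white [515.7 179.6  70.2  11.8   1.6]
```

The card's handle is at the slot centre at the seated height (size reads 69.5 x 12.7 mm), the white cards haven't moved, and the robot is clear. Handing in.

```bash
python3 -c "
from plant import close_job
print(close_job())"
```

```text
the job is handed in; nothing more can be done
None
```

The job is handed in at about 40 s: the red-handled card is seated in the fixture and the white-handled cards haven't moved; I drove the knob against its stop, but on each release it eased back to the same angle, which I measured as 1.20–1.27 rad against the 1.3 stop, so the "to its stop" part is not certain.

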